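Clamp the small project box with the ratchet clamp

ROBOT

A 6-joint arm with a two-finger parallel gripper is mounted at the origin on a cart in front of the work surface, level with it; the furniture and walls round the work are solid. World frame = base frame: x ahead of the robot, y to its left, z up, the work surface at z = 0. Lengths are in mm, angles in rad, forces in N, time in s.
With the tool pointing down it reaches from about 325 to 775 mm from the base axis. Payload 5.5 kg.
Tool frame: the origin (TCP) lies at the very end of the fingers, on their centre line; the grasp point (between the pads) lies 19 mm behind it; z points along the fingers, y is the line along which they close (so a half turn about z gives the same grasp; the last joint's range is limited). The gripper opens to 85 mm and grips with 20 to 120 N. Pads are 22 mm wide; open, the fingers measure 114 mm over their backs; the gripper's body (76 mm by 85 mm) begins 54 mm behind the grasp point. The pads swing forward as they close: fully open they stand 13 mm farther back than shut.
Start: joints at [1.26, 0.091, 1.231, -0, 1.82, -0.057], TCP at [150.654, 580.792, 231.275] pointing down, gripper open.
Joint ranges: [-2.87, 2.87], [-0.86, 2.18], [0.17, 2.46], [-1.51, 4.65], [0.06, 2.69], [-2.65, 2.65]. Speed limits (rad/s): [2.57, 2.57, 3.01, 3.14, 3.14, 3.14].

INTERFACE

Orientations are given as a unit quaternion [x, y, z, w].
In Python, from bench import bot gives the robot as it stands. The module is installed in compiled form; this text tells all that it offers.
- The arm moves only by the tool servo_tool, never from a script. Its argument "commands" is a list of rows, each a list of 4 numbers: the shift along the tool's x, y, z in cm, then the turn about the tool's z in degrees. In form: [[x, y, z, spin], ...]. A call has 1 to 5 rows; each row shifts and turns the commanded pose from where the row before left it, along the tool's axes as they then stand; what a row does not reach is not made up. A row lasts 1/12 s, in which the tool goes at most 41.7 mm and 7.16 degrees, less where a joint would pass 70% of its speed; a pose out of reach is approached as far as the arm can. A call with a gripper value outside its range is refused whole. "jaw" is the finger opening in cm, from 0 to 8.54, set as the call begins (left out, the last holds). The fingers move at their own pace and stop on an object; "grip_force" is the grip in N (left out, the last holds). Time passes only in rows, so rows that do not move let the fingers close. It gives the time, the measured TCP pose, the force, the opening and the grip force at its end, in the units of the state.
- bot.get_obs(): the state, without advancing time (a new reading comes with each control period).
- bot.get_image(name): name is "scene" or "top"; returns the picture (400x640x3 uint8, red, green, blue); there is no depth.
- bot.camera_info(name): a dict with "vfov" (degrees; the focal length in pixels is half the picture's height over the tangent of half this angle, whatever the lens; pixels are square), "cx", "cy" (the principal point, pixels), "position" and "orientation" of the camera in the world. Camera axes: x right, y down, z forward; pixel columns grow to the right and rows downward; lengths in mm; the calibration is good to about 2 mm. A picture is of the moment at which its call begins. camera_info takes no time and is no camera call.
- bot.close_job(): hands the job in; it is judged then, once.
Trained networks look in the newest picture that a camera, given by its name, has taken for a name from the list of things; names that differ only in an ending like _2 or _b are one class to them, and where a whole thing is asked for, a point or a joint stands for the part that bears it (a point fixed in the world has none). Each returns a list of dicts, best first, with "p" (0 to 1); they miss things now and then, are a little off and sometimes report something else, mostly with a low value. They report only what shows in the picture. A call takes as long as a camera call.
- bot.look_for(camera, label): "location" ([x, y, z] in mm, in the coordinates of the camera as it stood for that picture, good to about 4 mm: the middle of the surface that is visible of it).
- bot.silhouettes(camera, label): "mask" (400x640 bool, what is visible of it).
The state is a dict: "t": time; "q": joint angles; "qvel": joint speeds; "effort": joint torques, N m; "position": TCP position; "eef_rot": TCP orientation; "force": force on the tool from outside, world axes, zero at the start; "ft_torque": the same for the moment, N m; "width": finger opening in mm; "finger_force": force on a finger pad.
Only numpy, scipy, OpenCV 4.12 (cv2) and the standard library are available. Lean on these libraries where they do the work, as an engineer would, in place of code of your own. Each camera call takes 0.05 s, during which the arm holds its last target. There are 200 camera calls.

TASK

Stand the smaller of the two open grey project boxes upright on the bed of the ratchet clamp, lengthwise between the sprung pad and the back stop, and let go of it. Then turn the clamp's black bar knob clockwise until the box is just trapped between pad and stop, and go on for two more clicks (no fewer, no more: fewer is loose, more strains the box), leaving the pawl caught in its tooth and the box held. Leave the other things on the desk where they are.

Things in the scene. Friction and masses are not known exactly. Their poses are not given: they have to be found in the camera images.
- small_box_center (a point): the smaller open grey plastic box with a half-built circuit inside: 52 mm (x) by 78 mm (y) by 30 mm high, walls 2 mm, 55 g; this point is its centre, 15 mm above its underside; z up. It stands on the blue silicone mat, 3 mm above the desk
- small_box: the same box; origin at the centre of its underside
- large_box: a bystander: the larger grey box, 60 x 85 x 32 mm; origin at the centre of its underside
- white_tape: a bystander: roll of white tape, 60 mm across, 18 mm high; origin at the centre of its underside
- strip: a bystander: white terminal strip, 19 x 52 x 13 mm; origin at the centre of its underside
- cell: a bystander: black cell lying down, 18 x 66 mm; origin at the centre of its underside
- clamp: grey ratchet clamp fixed to the desk, 150 x 283 mm; origin on its underside, +y = clamping direction (knob to back stop), z up. From -y to +y: knob and wheel (axis at x = 0, y = -95 mm), carriage with sprung pad, flat bed (64 mm wide, top 12 mm above the desk, open at both sides), back stop. Turning clockwise drives the carriage to +y, 4 mm a click
- bed (a point): point on the clamp's centre line on top of the bed (12 mm above the desk), at y = 30 mm of the clamp; axes as the clamp's
- pad_face (a point): middle of the front face of the sprung pad (48 mm wide, 15 to 39 mm above the desk), looking along the clamp's +y. It starts to give at 5 N, then takes 1.75 N more a mm (7 N a click), up to 14 mm. At the start the fixed back stop's face (56 mm wide, up to 46 mm above the desk) is 86 to 102 mm in front of it, so the 78 mm box has 8 to 24 mm to spare
- pad: the sprung pad with its guide pins; its origin coincides at the start with the clamp's
- knob_grip (a point): on the wheel axis, 62 mm above the desk, where to grip the knob: a black bar 54 mm long, 14 mm thick, from 38 to 72 mm above the desk, on top of the wheel (80 mm across, top at 38 mm). The bar lies along this frame's x axis turned by +0.75 rad (counterclockwise from above) about z; the frame turns with the wheel
- wheel (a joint): angle of ratchet wheel and knob, rad, clockwise from above, 0 at the start; 18 teeth: the pawl catches at each multiple of 0.349 (fully dropped 0.01 to 0.05 past it; the loaded wheel settles back onto the tooth when let go; it cannot turn back past a caught tooth). Torque: roughly 0.05 N m with the carriage free, 0.06 N m more once the box is trapped, then 0.08 N m more a click
- pawl (a joint): angle of the sprung steel pawl at the clamp's near (-x) side in rad: about 0 when it lies in a tooth, rising to about 0.12 as it climbs onto the next tooth's crest, then falling back
- cutters: a bystander: side cutters with red grips, 40 x 122 x 10 mm; origin at the centre of the underside

How it is judged (in metres and radians):
On the way:
1. the small box stands on the bed between pad and stop and has been let go (z of small_box in the frame of bed between -0.004 and 0.004 m and x of small_box in the frame of bed between -0.014 and 0.014 m and y of small_box in the frame of bed between -0.012 and 0.025 m and contact force between the fingers and small_box below 0.1 N), for 0.2 s.
At the end, for the whole second after the job is handed in: small box upright on the bed (within 5 mm), in line with the clamp within 0.1 rad, within 16 mm of its centre line, pressed by the pad with 10.9 to 21.2 N (the second click after trapping, with some tolerance); pawl in its tooth (under 0.04 rad), wheel at rest (contact force between pad and small_box between 10.9 and 21.2 N and value of joint pawl below 0.04 rad and velocity of joint wheel between -0.02 and 0.02 rad/s and x of small_box in the frame of bed between -0.016 and 0.016 m and z of small_box in the frame of bed between -0.005 and 0.005 m and angle between small_box's own z axis and vertical below 0.1 rad and angle between the y axis of small_box and the y axis of clamp, either way round below 0.1 rad); the robot touches nothing.
It fails at once if the pad presses the box with more than 25 N (it cracks) (contact force between pad and small_box above 25 N).
It fails at once if a bystander (large box, tape, terminal strip, cell, cutters) is moved by more than 30 mm (distance of any of large_box, white_tape, strip, cell, cutters from where it was at the start of the episode above 0.03 m).
It also fails if it takes over 72 s, if anything falls off the work surface, if the arm or the gripper's body presses on something with over 40 N, if the wrist force passes 120 N, or if a joint passes its speed limit or range.

## Working session

There is one attempt and no reset: what is moved stays moved. The work goes in short steps, Python scripts to look and compute and a tool call to move; the robot and the scene stay as the last step left them, time stands still between calls to the robot, and variables do not carry over. Pictures are saved under pics/ and viewed, at most 10 in all, crops included, and the job is handed in when it is done.

Besides the shell and the picture viewer there is one more tool, called after ">>>" by a JSON object that holds its "api" and its "payload". servo_tool: Moves the arm, as the interface text tells. Its arguments: {"type":"object","properties":{"commands":{"type":"array"},"jaw":{"type":"number"},"grip_force":{"type":"number"}},"required":["commands"]}

```bash
mkdir -p pics; cat > h.py <<'E'
from bench import bot
import numpy as np, cv2
from scipy.spatial.transform import Rotation as R
def cam(c):
    i=bot.camera_info(c); return i, 200/np.tan(np.radians(i['vfov'])/2), R.from_quat(i['orientation']).as_matrix(), np.array(i['position'])
def w(c,loc):
    i,f,M,p=cam(c); return M@np.array(loc)+p
def px2w(c,uv,z):
    i,f,M,p=cam(c); uv=np.atleast_2d(uv).astype(float)
    d=np.c_[(uv[:,0]-i['cx'])/f,(uv[:,1]-i['cy'])/f,np.ones(len(uv))]@M.T
    return p+d*((z-p[2])/d[:,2])[:,None]
def w2px(c,P):
    i,f,M,p=cam(c); q=(np.atleast_2d(P)-p)@M; return np.c_[q[:,0]/q[:,2]*f+i['cx'],q[:,1]/q[:,2]*f+i['cy']]
def snap(c,n):
    im=bot.get_image(c); cv2.imwrite(f'pics/{n}.png',im[:,:,::-1]); return im
E
python3 - <<'E'
from h import *
np.set_printoptions(precision=1,suppress=True)
for c in('top','scene'):
    snap(c,c+'0'); print(bot.camera_info(c))
    for l in('small_box','large_box','white_tape','strip','cell','cutters','clamp','pad','knob_grip'):
        for d in bot.look_for(c,l)[:2]: print(c,l,round(d['p'],2),w(c,d['location']))
print(bot.get_obs())
E
```

```text
{'vfov': 46.7498840674385, 'cx': 322.6327396917146, 'cy': 198.9187324268719, 'position': array([ 476.8,   71.9, 1260.5]), 'orientation': array([ 0.7, -0.7,  0. , -0. ])}
top small_box 0.77 [565.7 280.9   8.8]
top large_box 0.87 [562.8 405.9   7.1]
top large_box 0.53 [ 435.6 -211.3   10.5]
top white_tape 0.73 [710.7  79.1  18.8]
top white_tape 0.34 [536.1 -35.    5.5]
top cutters 0.73 [427.  286.   12.9]
top clamp 0.75 [536.9 -32.9  12.5]
top clamp 0.55 [712.4  77.4  19.9]
top pad 0.41 [544.9   2.6  41.8]
top knob_grip 0.71 [524.4 -73.4  40.4]
top knob_grip 0.66 [537.9 -38.   15.3]
{'vfov': 51.00082019889716, 'cx': 320.6441696949438, 'cy': 195.56146237373653, 'position': array([ -60.4, -552.6,  575.8]), 'orientation': array([ 0.8, -0.3,  0.2, -0.5])}
scene small_box 0.82 [561.6 276.8  19.8]
scene large_box 0.61 [562.1 404.6  18.6]
scene large_box 0.43 [462.1 -79.6  38.6]
scene white_tape 0.64 [705.   77.4  22.5]
scene white_tape 0.4 [420.8 284.8   8.5]
scene strip 0.74 [720.  -91.8  12.1]
scene strip 0.69 [513.6 -71.8   7.7]
scene cell 0.62 [720.5 -91.5  13.6]
scene cutters 0.72 [423.7 283.3  11.4]
scene clamp 0.59 [515.2 -71.6   9.1]
scene pad 0.43 [535.2   0.8  37.2]
scene knob_grip 0.92 [516.6 -82.7  40.8]
{'t': 1.0, 'q': array([ 1.3,  0.1,  1.2,  0. ,  1.8, -0.1]), 'qvel': array([-0., -0., -0.,  0.,  0., -0.]), 'effort': array([ -0. , -45.9, -41.8,  -0. ,   0. ,   0. ]), 'position': array([150.6, 580.8, 231.3]), 'eef_rot': array([0.1, 1. , 0. , 0. ]), 'force': array([-0.5,  0.1,  0.3]), 'ft_torque': array([-0.,  0.,  0.]), 'finger_force': 0.0, 'width': 85.42366686631244}
```

View pics/top0.png

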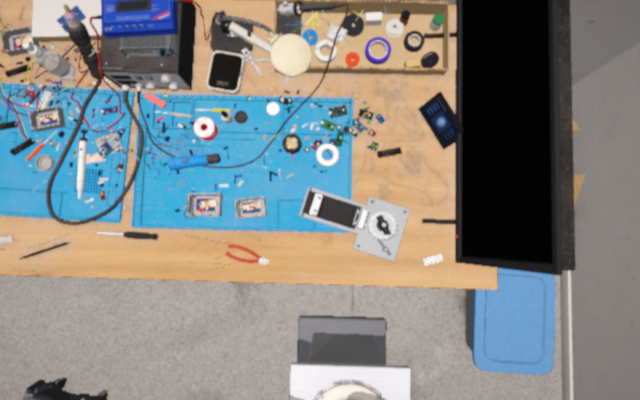

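View pics/scene0.png

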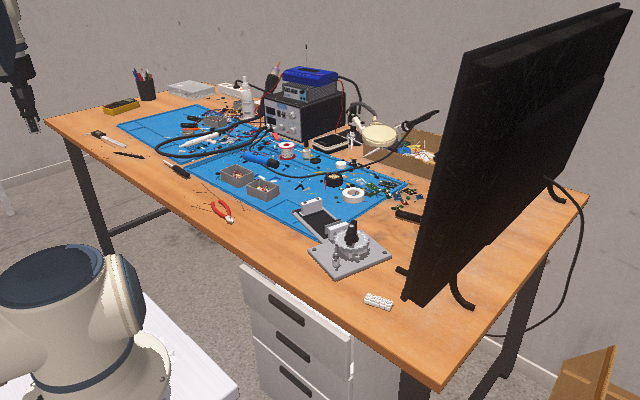

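The top view shows the clamp with its stop near (310,200), bed around (335,210) and knob near (380,224). The small box is at about (250,207), the large box at (205,205) and the cutters at (245,255). I'll enlarge these areas and fit the poses.

```bash
cat > fit.py <<'E'
from h import *
from scipy.optimize import minimize
def boxpts(s):
    return np.array([[a*s[0]/2,b*s[1]/2,z] for a in(-1,1) for b in(-1,1) for z in(0,s[2])],float)
def hullmask(c,P):
    S=8; m=np.zeros((400*1,640*1),np.uint8); h=cv2.convexHull(w2px(c,P).astype(np.float32))[:,0]
    cv2.fillConvexPoly(m,np.round(h*16).astype(np.int32),255,lineType=cv2.LINE_AA,shift=4); return m/255.
def fitbox(masks,size,x0,z):
    B=boxpts(size)
    def cost(v):
        Q=B@R.from_euler('z',v[2]).as_matrix().T+[v[0],v[1],z]
        return sum(1-np.minimum(hullmask(c,Q),m).sum()/np.maximum(hullmask(c,Q),m).sum() for c,m in masks.items())
    best=min((minimize(cost,[x0[0],x0[1],a],method='Nelder-Mead',options=dict(initial_simplex=[[x0[0],x0[1],a],[x0[0]+8,x0[1],a],[x0[0],x0[1]+8,a],[x0[0],x0[1],a+.2]])) for a in (-.5,-.25,0,.25,.5)),key=lambda r:r.fun)
    return best.x,best.fun
E
python3 - <<'E'
from fit import *
np.set_printoptions(precision=3,suppress=True)
ms={}
for c in('top','scene'):
    d=bot.silhouettes(c,'small_box'); print(c,[(round(x['p'],2),x['mask'].sum()) for x in d])
    ms[c]=d[0]['mask'].astype(float)
np.savez('pics/ms.npz',**ms)
for k in (['top'],['scene'],['top','scene']): print(k,fitbox({c:ms[c] for c in k},(52,78,30),(562,279),3))
for l in('clamp','pad','knob_grip','bed'):
  for c in('top','scene'):
    for x in bot.silhouettes(c,l)[:2]:
        ys,xs=np.nonzero(x['mask']); print(l,c,round(x['p'],2),len(xs),xs.min(),xs.max(),ys.min(),ys.max(),xs.mean(),ys.mean())
t=cv2.imread('pics/top0.png')[180:265,230:420]; cv2.imwrite('pics/tc.png',cv2.resize(t,None,fx=4.2,fy=4.2,interpolation=cv2.INTER_CUBIC))
t=cv2.imread('pics/scene0.png')[160:285,215:400]; cv2.imwrite('pics/sc.png',cv2.resize(t,None,fx=4.3,fy=4.3,interpolation=cv2.INTER_CUBIC))
E
```

```text
top [(0.93, np.int64(581))]
scene [(0.67, np.int64(537)), (0.17, np.int64(278))]
['top'] (array([560.354, 277.639,   0.127]), np.float64(0.15476918329914469))
['scene'] (array([562.087, 282.154,  -0.012]), np.float64(0.13076736434801495))Traceback (most recent call last):
  File "<stdin>", line 8, in <module>
  File "fit.py", line 13, in fitbox
    best=min((minimize(cost,[x0[0],x0[1],a],method='Nelder-Mead',options=dict(initial_simplex=[[x0[0],x0[1],a],[x0[0]+8,x0[1],a],[x0[0],x0[1]+8,a],[x0[0],x0[1],a+.2]])) for a in (-.5,-.25,0,.25,.5)),key=lambda r:r.fun)
  File "fit.py", line 13, in <genexpr>
    best=min((minimize(cost,[x0[0],x0[1],a],method='Nelder-Mead',options=dict(initial_simplex=[[x0[0],x0[1],a],[x0[0]+8,x0[1],a],[x0[0],x0[1]+8,a],[x0[0],x0[1],a+.2]])) for a in (-.5,-.25,0,.25,.5)),key=lambda r:r.fun)
              ~~~~~~~~^^^^^^^^^^^^^^^^^^^^^^^^^^^^^^^^^^^^^^^^^^^^^^^^^^^^^^^^^^^^^^^^^^^^^^^^^^^^^^^^^^^^^^^^^^^^^^^^^^^^^^^^^^^^^^^^^^^^^^^^^^^^^^^^^^^^^^^^^^^^^^^^^^
    res = _minimize_neldermead(fun, x0, args, callback, bounds=bounds,
                               **opt
[... 339 characters left out ...]
m).sum() for c,m in masks.items())
                                                              ~~~~~~~~^^^^^
  File "fit.py", line 6, in hullmask
    S=8; m=np.zeros((400*1,640*1),np.uint8); h=cv2.convexHull(w2px(c,P).astype(np.float32))[:,0]
                                                              ~~~~^^^^^
  File "h.py", line 13, in w2px
    i,f,M,p=cam(c); q=(np.atleast_2d(P)-p)@M; return np.c_[q[:,0]/q[:,2]*f+i['cx'],q[:,1]/q[:,2]*f+i['cy']]
            ~~~^^^
  File "h.py", line 5, in cam
    i=bot.camera_info(c); return i, 200/np.tan(np.radians(i['vfov'])/2), R.from_quat(i['orientation']).as_matrix(), np.array(i['position'])
ValueError: time passes only in moves, steps and waits
```

```bash
python3 - <<'E'
s=open('h.py').read().replace("def cam(c):","from functools import lru_cache\n@lru_cache\ndef cam(c):"); open('h.py','w').write(s)
E
python3 - <<'E'
from fit import *
np.set_printoptions(precision=3,suppress=True)
ms=np.load('pics/ms.npz')
print(fitbox({c:ms[c] for c in ('top','scene')},(52,78,30),(562,279),3))
for l in('clamp','pad','knob_grip'):
  for c in('top','scene'):
    for k,x in enumerate(bot.silhouettes(c,l)[:2]):
        np.save(f'pics/{l}_{c}{k}.npy',x['mask'])
        ys,xs=np.nonzero(x['mask']); print(l,c,round(x['p'],2),len(xs),xs.min(),xs.max(),ys.min(),ys.max(),xs.mean(),ys.mean())
t=cv2.imread('pics/top0.png')[180:265,230:420]; cv2.imwrite('pics/tc.png',cv2.resize(t,None,fx=4.2,fy=4.2,interpolation=cv2.INTER_CUBIC))
t=cv2.imread('pics/scene0.png')[160:285,215:400]; cv2.imwrite('pics/sc.png',cv2.resize(t,None,fx=4.3,fy=4.3,interpolation=cv2.INTER_CUBIC))
E
```

```text
(array([560.212, 279.329,   0.089]), np.float64(0.30019047434927393))
clamp top 0.61 4170 300 408 187 260 361.0916067146283 220.45563549160673
clamp scene 0.92 3605 291 391 208 279 340.39084604715674 244.1622746185853
pad top 0.64 660 368 396 211 239 382.3848484848485 224.63181818181818
pad top 0.56 4054 301 409 187 259 361.9432659102121 220.495066600888
pad scene 0.59 95 324 341 219 233 330.85263157894735 224.66315789473686
knob_grip top 0.7 643 367 395 211 238 381.298600311042 224.41835147744945
knob_grip scene 0.8 720 334 368 219 252 351.62083333333334 238.32916666666668
```

View pics/tc.png

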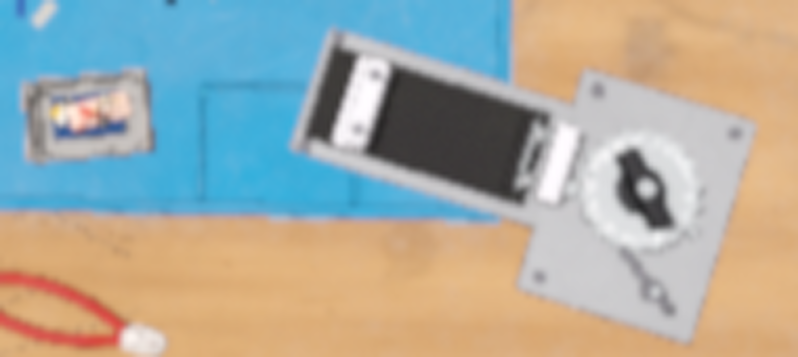

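View pics/sc.png

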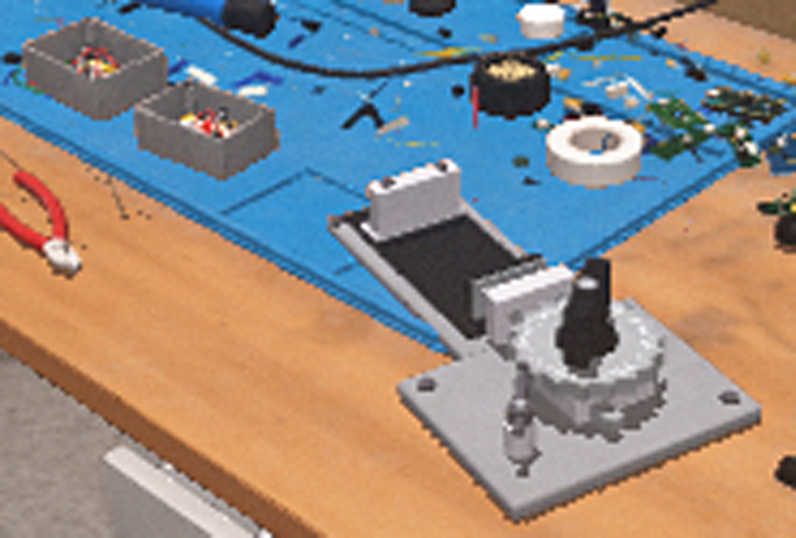

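The crops are clear. Top crop: stop block inner face edge (392,62)-(365,150), pad at about (530,155), plate corners (585,70), (755,125), (690,342), (518,285), knob hub (647,186). Next I'll compute the clamp pose, including the box yaw from its corners at (22,82), (146,70), (153,150), (33,160).

```bash
python3 - <<'E'
from fit import *
np.set_printoptions(precision=1,suppress=True)
def T(p,z): return px2w('top',np.array(p)/4.2+[230,180]-0.4,z)[:,:2]
def S(p,z): return px2w('scene',np.array(p)/4.3+[215,160]-0.4,z)[:,:2]
pl=T([(585,70),(755,125),(690,342),(518,285)],10); print('plate',pl,np.linalg.norm(np.diff(pl,axis=0),axis=1))
e=T([(332,30),(291,148)],12); print('bedend',e)
a=(pl[1]+pl[2])/2; b=e.mean(0); print('len',np.linalg.norm(b-a))
d=(pl[0]-pl[1]+pl[3]-pl[2])/2; print('dir from plate',np.degrees(np.arctan2(d[1],d[0])))
d=b-a; ang=np.arctan2(d[1],d[0]); print('dir from ends',np.degrees(ang))
yh=np.array([np.cos(ang),np.sin(ang)]); xh=np.array([yh[1],-yh[0]]); org=(a+b)/2
print('org',org,'xh',xh,'yh',yh,'clamp yaw',ang-np.pi/2)
def loc(P): return np.c_[(P-org)@xh,(P-org)@yh]
for n,p,z in [('hub',[(647,186)],72),('wheel',[(640,190)],38),('bar',[(628,150),(665,228)],72),('stop',[(392,62),(365,150)],46),('padfront',[(540,120),(518,190)],39),('white',[(580,125),(552,203)],45)]:
    P=T(p,z); print(n,P,loc(P))
print('scene hub',loc(S([(590,283)],72)),'stopTop',loc(S([(462,165),(378,200)],46)),loc(S([(462,205),(378,240)],12)),'pad top',loc(S([(472,280),(538,257)],39)))
print('scene plate',loc(S([(400,388),(515,517),(760,410),(615,300)],10)))
bx=T([(22,82),(146,70),(153,150),(33,160)],33); print('box',bx,bx.mean(0),np.linalg.norm(np.diff(bx,axis=0),axis=1))
bs=S([(137,115),(220,143),(277,120),(195,84)],33);print('boxS',bs,bs.mean(0),np.linalg.norm(np.diff(bs,axis=0),axis=1))
for q in(bx,bs):
    m=q
print('yaws T',[np.degrees(np.arctan2(*(v[::-1]))) for v in np.diff(bx,axis=0)],'S',[np.degrees(np.arctan2(*(v[::-1]))) for v in np.diff(bs,axis=0)])
print(bot.get_obs()['t'], R.from_quat(bot.get_obs()['eef_rot']).as_matrix())
E
```

```text
plate [[ 599.8  -40.6]
 [ 567.3 -150.7]
 [ 427.5 -111.1]
 [ 460.4   -0.6]] [114.7 145.3 115.2]
bedend [[620.9 123.5]
 [543.8 147.4]]
len 279.5429229917807
dir from plate 73.49179913265269
dir from ends 72.31946731028854
org [539.9   2.3] xh [ 1.  -0.3] yh [0.3 1. ] clamp yaw -0.30858350894195374
hub [[523.6 -74.3]] [[  7.8 -77.9]]
wheel [[522.3 -74.1]] [[  6.5 -78.2]]
bar [[545.3 -62.3]
 [498.4 -85.7]] [[ 24.8 -59.9]
 [-12.8 -96.4]]
stop [[597.8  83.8]
 [542.   99. ]] [[ 30.5  95.2]
 [-27.3  92.8]]
padfront [[564.5 -10.4]
 [520.1   2.4]] [[ 27.3  -4.6]
 [-18.9  -5.9]]
white [[561.6 -35.1]
 [512.4 -18.6]] [[ 32.1 -29. ]
 [-19.8 -28.3]]
scene hub [[  9.1 -75.1]] stopTop [[ 32.7 101.9]
 [-28.   91.4]] [[ 37.2 111.6]
 [-24.3 102. ]] pad top [[-16.9   1.2]
 [ 25.4   2.7]]
scene plate [[ -77.4  -29.7]
 [ -76.4 -146.1]
 [  71.8 -138.3]
 [  62.7  -18.2]]
box [[579.6 318.4]
 [589.5 239.9]
 [538.8 233.4]
 [530.3 309.1]] [559.6 275.2] [79.1 51.1 76.2]
boxS [[526.8 305.5]
 [538.4 236.8]
 [581.9 232.7]
 [579.2 311.3]] [556.6 271.6] [69.6 43.7 78.6]
yaws T [np.float64(-82.80474015350251), np.float64(-172.69326425224895), np.float64(96.42703800631415)] S [np.float64(-80.42305834833051), np.float64(-5.343095671609032), np.float64(91.99262218745201)]
1.4 [[-1.   0.3  0. ]
 [ 0.3  1.   0. ]
 [-0.   0.  -1. ]]
```

```bash
cat > go.py <<'E'
from h import *
import sys
def go(x,y,z,ang):
    o=bot.get_obs(); M=R.from_quat(o['eef_rot']).as_matrix()
    d=M.T@(np.array([x,y,z])-o['position'])/10
    cur=np.degrees(np.arctan2(M[1,1],M[0,1])); s=cur-ang
    print('t',round(o['t'],2),'pos',o['position'].round(1),'tool y at',round(cur,1),'w',round(o['width'],1),'tilt',M[:,2].round(3))
    print('shift now(cm)',d.round(2),'spin',round(s,1),(s+180)%360-180)
    c,n=np.cos(np.radians(s)),np.sin(np.radians(s)); print('shift after spin',(c*d[0]+n*d[1]).round(2),(-n*d[0]+c*d[1]).round(2),d[2].round(2))
if __name__=='__main__': go(*map(float,sys.argv[1:]))
E
python3 go.py 560.5 278 90 7
```

```text
t 1.4 pos [150.7 580.8 231.3] tool y at 75.5 w 85.3 tilt [ 0.  0. -1.]
shift now(cm) [-47.27 -19.02  14.13] spin 68.5 68.45836924753098
shift after spin -35.05 36.99 14.13
```

>>> {"api": "servo_tool", "payload": {"commands": [[-3.6,-1.45,0,0],[-3.6,-1.45,0,0],[-3.6,-1.45,0,0],[-3.6,-1.45,0,0],[-3.6,-1.45,0,0]], "jaw": 8.54, "grip_force": 20}}

```text
t: 1.82
position: [307.8, 464.2, 231.4]
eef_rot: [0.126, 0.992, 0.0, 0.0]
force: [0.7, 0.1, -1.0]
width: 85.4
finger_force: 0.0
```

>>> {"api": "servo_tool", "payload": {"commands": [[-3.6,-1.45,0,0],[-3.6,-1.45,0,0],[-3.6,-1.45,0,0],[-3.6,-1.45,0,0],[-3.6,-1.45,0,0]]}}

```text
t: 2.23
position: [464.0, 348.6, 231.5]
eef_rot: [0.127, 0.992, 0.0, 0.0]
force: [0.1, -0.4, 0.5]
width: 85.6
finger_force: 0.0
```

>>> {"api": "servo_tool", "payload": {"commands": [[-3.6,-1.45,0,0],[-3.6,-1.45,0,0],[-3.6,-1.45,0,0],[0,0,1.4,6.85],[0,0,1.4,6.85]]}}

```text
t: 2.65
position: [558.5, 278.9, 203.3]
eef_rot: [0.248, 0.969, 0.0, 0.001]
force: [0.4, 2.0, -0.6]
width: 85.6
finger_force: 0.0
```

>>> {"api": "servo_tool", "payload": {"commands": [[0,0,1.4,6.85],[0,0,1.4,6.85],[0,0,1.4,6.85],[0,0,1.4,6.85],[0,0,1.4,6.85]]}}

```text
t: 3.07
position: [556.3, 280.8, 132.6]
eef_rot: [0.521, 0.853, 0.0, -0.0]
force: [0.5, 0.4, -0.4]
width: 85.1
finger_force: 0.0
```

>>> {"api": "servo_tool", "payload": {"commands": [[0,0,1.4,6.85],[0,0,1.4,6.85],[0,0,1.4,6.85],[0,0,0,0],[0,0,0,0]]}}

```text
t: 3.48
position: [555.8, 280.6, 90.4]
eef_rot: [0.662, 0.75, -0.001, -0.0]
force: [-0.3, 0.4, 0.7]
width: 85.3
finger_force: 0.0
```

```bash
python3 go.py 560.5 278 8 7
```

```text
t 3.48 pos [555.8 280.6  90.4] tool y at 7.2 w 85.3 tilt [-0.002 -0.001 -1.   ]
shift now(cm) [-0.31  0.45  8.24] spin 0.2 0.16396879626759642
shift after spin -0.31 0.45 8.24
```

>>> {"api": "servo_tool", "payload": {"commands": [[-0.3,0.45,2,0],[0,0,2,0],[0,0,2,0],[0,0,1.5,0],[0,0,0.6,0]]}}

```text
t: 3.9
position: [560.6, 278.1, 8.9]
eef_rot: [0.662, 0.75, -0.001, -0.0]
force: [-0.0, 0.4, -0.1]
width: 85.2
finger_force: 0.0
```

>>> {"api": "servo_tool", "payload": {"commands": [[0,0,0,0],[0,0,0,0],[0,0,0,0],[0,0,0,0],[0,0,0,0]], "jaw": 4.0}}

```text
t: 4.32
position: [562.3, 278.9, 12.6]
eef_rot: [0.663, 0.749, 0.002, 0.001]
force: [-0.1, -0.1, 5.1]
width: 51.2
finger_force: 21.9
```

>>> {"api": "servo_tool", "payload": {"commands": [[0,0,0,0],[0,0,0,0],[0,0,0,0],[0,0,0,0],[0,0,0,0]]}}

```text
t: 4.73
position: [562.3, 278.9, 12.6]
eef_rot: [0.663, 0.749, 0.002, 0.001]
force: [-0.2, -0.5, 6.3]
width: 52.0
finger_force: 22.1
```

>>> {"api": "servo_tool", "payload": {"commands": [[0,0,-1.5,0],[0,0,-2,0],[0,0,-2,0],[0,0,-2,0],[0,0,-1.5,0]]}}

```text
t: 5.15
position: [561.5, 278.6, 102.4]
eef_rot: [0.663, 0.749, 0.001, 0.0]
force: [-0.3, 0.5, -0.7]
width: 51.5
finger_force: 21.3
```

```bash
python3 go.py 557.3 47.2 98 -15.8; python3 -c "
from h import *
im=snap('scene','s1'); o=bot.get_obs(); print(o['force'],o['width'],o['finger_force'],bot.look_for('top','small_box')[:1])
t=im[120:290,180:430,::-1]; cv2.imwrite('pics/s1c.png',cv2.resize(t,None,fx=3,fy=3,interpolation=cv2.INTER_CUBIC))"
```

```text
t 5.15 pos [561.5 278.6 102.4] tool y at 7.0 w 51.5 tilt [ 0.002  0.001 -1.   ]
shift now(cm) [-22.91  -3.22   0.42] spin 22.8 22.771089390555034
shift after spin -22.38 5.9 0.42
[ 0.07828799 -0.07279966  1.57341697] 51.59759263765389 21.334291398525238 [{'location': [-196.9, 17.6, 1256.7], 'p': 0.77}]
```

View pics/s1c.png

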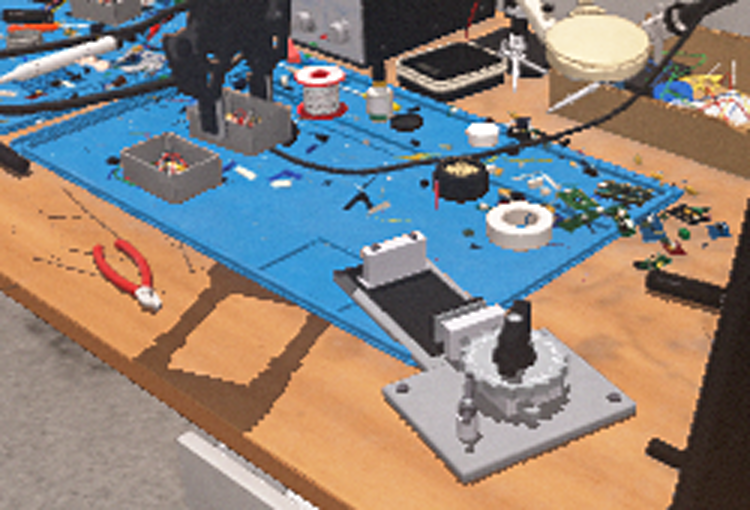

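The box is held level at about crop (240,120), which is (260,160) in the full frame, and the large box is untouched. I'm moving it over the bed.

>>> {"api": "servo_tool", "payload": {"commands": [[-4,-0.55,0,0],[-4,-0.55,0,0],[-4,-0.55,0,0],[-4,-0.55,0,0],[-3.6,-0.52,0,0]]}}

```text
t: 5.67
position: [556.9, 78.4, 98.6]
eef_rot: [0.663, 0.749, -0.001, -0.001]
force: [1.1, -0.2, -0.2]
width: 51.4
finger_force: 21.4
```

>>> {"api": "servo_tool", "payload": {"commands": [[-3.3,-0.5,0,0],[0,0,1,6],[0,0,1,6],[0,0,0,6],[0,0,0,4.8]]}}

```text
t: 6.08
position: [555.6, 46.7, 77.5]
eef_rot: [0.8, 0.601, -0.002, -0.001]
force: [0.3, -0.9, 0.5]
width: 51.4
finger_force: 21.4
```

>>> {"api": "servo_tool", "payload": {"commands": [[0,0,0,0],[0,0,0,0]]}}

```text
t: 6.25
position: [556.4, 47.1, 79.0]
eef_rot: [0.797, 0.604, -0.001, -0.0]
force: [-0.8, -0.2, -0.3]
width: 51.7
finger_force: 21.4
```

```bash
python3 go.py 557.3 47.2 40 -15.8; python3 -c "
from h import *
im=snap('scene','s2'); im2=snap('top','t2')
t=np.vstack([cv2.resize(im[170:270,260:400,::-1],(700,500),interpolation=cv2.INTER_CUBIC)]); cv2.imwrite('pics/s2c.png',t)"
```

```text
t 6.25 pos [556.4  47.1  79. ] tool y at -15.7 w 51.7 tilt [-0.002 -0.    -1.   ]
shift now(cm) [0.03 0.09 3.9 ] spin 0.1 0.10888249442604092
shift after spin 0.03 0.09 3.9
```

View pics/s2c.png

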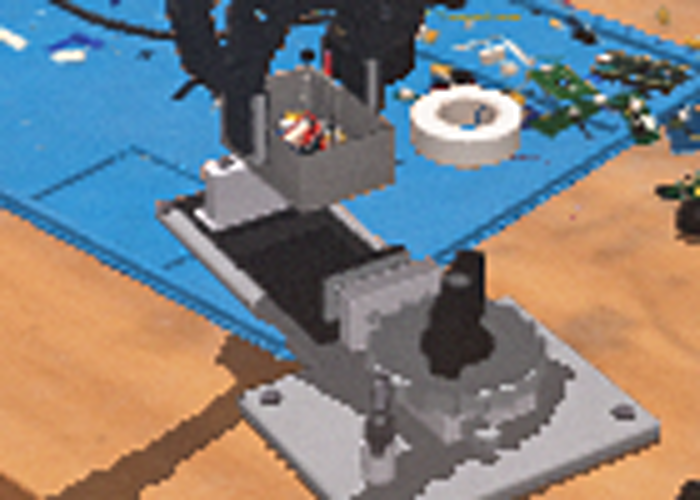

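```bash
python3 - <<'E'
from h import *
np.set_printoptions(precision=1,suppress=True)
def S(p,z): return px2w('scene',np.array(p)/5+[260,170]-0.4,z)[:,:2]
hub=np.array([523,-74.]);a=np.radians(74.2);yh=np.array([np.cos(a),np.sin(a)]);xh=np.array([yh[1],-yh[0]])
loc=lambda P:np.c_[(P-hub)@xh,(P-hub)@yh-95]
for n,p,z in [('box near bottom',[(302,210),(393,180)],69.4),('box near top',[(300,150),(395,125)],99.4),('pad top',[(325,283),(405,248)],39),('stop top',[(210,165),(243,155)],46),('hub',[(462,275)],72)]:
    print(n,loc(S(p,z)))
o=bot.get_obs(); print('tcp',loc(o['position'][None,:2]))
E
```

```text
box near bottom [[-25.   -2.9]
 [ 24.6  -2.8]]
box near top [[-23.6  -0. ]
 [ 25.   -3.9]]
pad top [[-24.1 -20.8]
 [ 23.  -15.7]]
stop top [[-23.3  91.4]
 [ -4.6  91.2]]
hub [[  4.2 -89.9]]
tcp [[-0.6 30.9]]
```

>>> {"api": "servo_tool", "payload": {"commands": [[-0.2,0.05,1.5,0],[0,0,1.5,0],[0,0,1.5,0],[0,0,0.8,0],[0,0,0.2,0]]}}

```text
t: 6.77
position: [555.8, 45.3, 23.2]
eef_rot: [0.797, 0.603, -0.001, -0.001]
force: [-0.9, -0.3, -0.4]
width: 51.6
finger_force: 21.4
```

>>> {"api": "servo_tool", "payload": {"commands": [[0,0,0.1,0],[0,0,0,0]]}}

```text
t: 6.93
position: [557.2, 45.1, 24.9]
eef_rot: [0.798, 0.603, 0.0, 0.0]
force: [-0.7, 0.0, -0.4]
width: 51.3
finger_force: 21.4
```

>>> {"api": "servo_tool", "payload": {"commands": [[0,0,0.15,0],[0,0,0,0],[0,0,0,0]]}}

```text
t: 7.18
position: [557.2, 45.1, 23.4]
eef_rot: [0.798, 0.603, 0.0, 0.0]
force: [0.6, 0.2, -0.1]
width: 51.2
finger_force: 21.4
```

>>> {"api": "servo_tool", "payload": {"commands": [[0,0,0.1,0],[0,0,0,0],[0,0,0,0]]}}

```text
t: 7.43
position: [556.9, 45.1, 21.8]
eef_rot: [0.798, 0.603, 0.0, 0.0]
force: [-0.7, -0.7, -0.7]
width: 51.6
finger_force: 21.4
```

```bash
python3 go.py 557.3 45.2 21.6 -15.8; python3 -c "
from h import *
im=snap('scene','s3');t=cv2.resize(im[170:270,260:400,::-1],(700,500),interpolation=cv2.INTER_CUBIC); cv2.imwrite('pics/s3c.png',t)"
```

```text
t 7.43 pos [556.9  45.1  21.8] tool y at -15.8 w 51.6 tilt [ 0. -0. -1.]
shift now(cm) [0.02 0.03 0.02] spin -0.0 -0.040830062121870014
shift after spin 0.02 0.03 0.02
```

View pics/s3c.png

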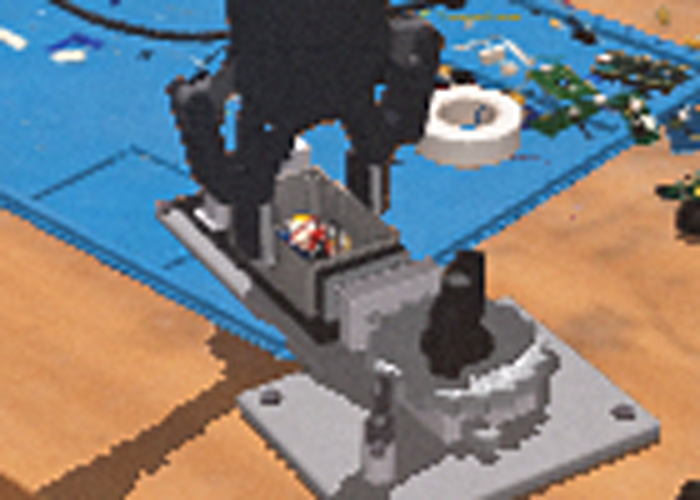

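The box is on the bed line between pad and stop, with its near face at about crop (315,280) and the pad at (325,290). I'm lowering it the last bit until it touches.

>>> {"api": "servo_tool", "payload": {"commands": [[0,0,0.1,0],[0,0,0,0],[0,0,0,0]]}}

```text
t: 7.73
position: [557.0, 45.1, 21.6]
eef_rot: [0.798, 0.603, 0.0, 0.0]
force: [-2.8, 0.5, 4.7]
width: 51.3
finger_force: 22.0
```

>>> {"api": "servo_tool", "payload": {"commands": [[0,0,0.1,0],[0,0,0,0],[0,0,0,0]]}}

```text
t: 7.98
position: [557.0, 45.1, 21.6]
eef_rot: [0.798, 0.603, 0.0, 0.0]
force: [-6.8, 0.3, 10.2]
width: 51.3
finger_force: 22.7
```

>>> {"api": "servo_tool", "payload": {"commands": [[0,0,-0.1,0],[0,0,0,0]]}}

```text
t: 8.15
position: [557.2, 45.1, 21.6]
eef_rot: [0.798, 0.603, 0.0, 0.0]
force: [-3.1, 0.4, 6.0]
width: 51.2
finger_force: 22.1
```

>>> {"api": "servo_tool", "payload": {"commands": [[0,0,0,0],[0,0,0,0],[0,0,0,0],[0,0,0,0],[0,0,0,0]], "jaw": 8.4}}

```text
t: 8.57
position: [556.8, 45.1, 20.4]
eef_rot: [0.798, 0.603, -0.0, -0.0]
force: [-0.8, 0.6, 0.4]
width: 84.0
finger_force: 0.0
```

>>> {"api": "servo_tool", "payload": {"commands": [[0,0,-2,0],[0,0,-2.5,0],[0,0,-3,0],[0,0,-3,0],[0,0,-2,0]]}}

```text
t: 8.98
position: [557.6, 45.1, 149.1]
eef_rot: [0.798, 0.603, 0.001, 0.001]
force: [1.0, -0.3, 0.5]
width: 83.7
finger_force: 0.0
```

```bash
python3 go.py 524 -73 130 117; python3 -c "
from h import *
snap('top','t3')
im=snap('scene','s4');t=cv2.resize(im[170:270,260:400,::-1],(700,500),interpolation=cv2.INTER_CUBIC); cv2.imwrite('pics/s4c.png',t)"
```

```text
t 8.98 pos [557.6  45.1 149.1] tool y at -15.8 w 83.7 tilt [ 0.003  0.    -1.   ]
shift now(cm) [-1.228e+01 -1.000e-02  1.890e+00] spin -132.8 -132.8417023642552
shift after spin 8.36 -9.0 1.89
```

View pics/s4c.png

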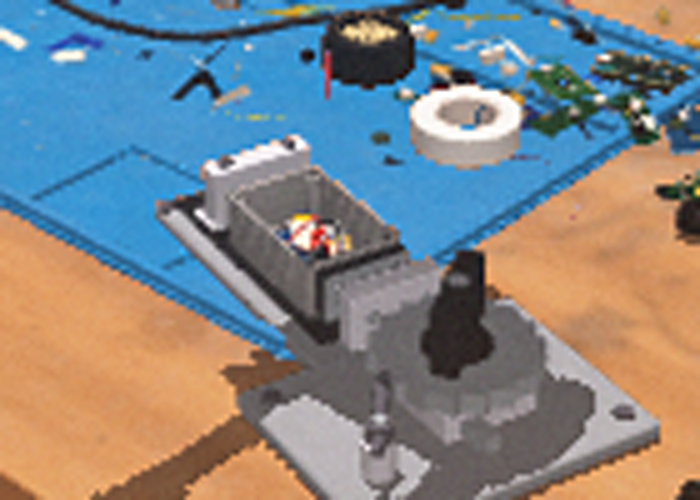

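The box stands flat between stop (crop 255,170) and pad (crop 350,290) and has been let go. Next the knob: translate, counter-spin, then check.

>>> {"api": "servo_tool", "payload": {"commands": [[-3.1,0,0,-7],[0,0,0,-7],[0,0,0,-7],[0,0,0,-7],[0,0,0,-7]], "jaw": 4.0}}

```text
t: 9.5
position: [547.9, 15.1, 144.3]
eef_rot: [0.577, 0.817, -0.001, -0.001]
force: [0.1, -0.8, -0.1]
width: 39.8
finger_force: 0.0
```

>>> {"api": "servo_tool", "payload": {"commands": [[0,0,0,-7],[0,0,0,-7],[0,0,0,-7],[0,0,0,-7],[0,0,0,-7]]}}

```text
t: 9.92
position: [547.9, 15.3, 144.2]
eef_rot: [0.305, 0.952, -0.0, -0.001]
force: [0.2, 0.5, -0.0]
width: 40.0
finger_force: 0.0
```

>>> {"api": "servo_tool", "payload": {"commands": [[0,0,0,-7],[0,0,0,-7],[0,0,0,-7],[0,0,0,-7],[0,0,0,-7]]}}

```text
t: 10.33
position: [547.9, 15.3, 144.2]
eef_rot: [0.004, 1.0, 0.0, -0.001]
force: [-0.6, -0.4, 0.4]
width: 39.8
finger_force: 0.0
```

>>> {"api": "servo_tool", "payload": {"commands": [[0,0,0,-7],[0,0,0,-7],[0,0,0,-7],[0,0,0,-6.8],[0,0,0,0]]}}

```text
t: 10.75
position: [548.0, 15.3, 144.3]
eef_rot: [-0.235, 0.972, 0.0, -0.001]
force: [-0.4, 0.6, -0.1]
width: 40.1
finger_force: 0.0
```

```bash
python3 go.py 525 -73 110 117; python3 - <<'E'
from h import *
np.set_printoptions(precision=2,suppress=True)
print(bot.get_obs()['q'])
# slack from scene crop (5x, offset 260,170)
def S(p,z): return px2w('scene',np.array(p)/5+[260,170]-0.4,z)[:,:2]
hub=np.array([523,-74.]);a=np.radians(74.2);yh=np.array([np.cos(a),np.sin(a)]);xh=np.array([yh[1],-yh[0]])
loc=lambda P:np.c_[(P-hub)@xh,(P-hub)@yh-95]
for n,p,z in [('near',[(315,260),(398,235)],42),('far',[(230,190),(312,165)],42),('pad',[(325,283),(405,250)],39),('stop',[(212,170),(308,145)],46)]: print(n,loc(S(p,z)))
E
```

```text
t 10.75 pos [548.   15.3 144.3] tool y at 117.2 w 40.1 tilt [-0.002  0.    -1.   ]
shift now(cm) [ 6.07 -6.81  3.43] spin 0.2 0.1998179893337806
shift after spin 6.05 -6.83 3.43
[-0.03 -0.05  1.52 -0.    1.67 -2.08]
near [[-20.39  -5.74]
 [ 23.89  -8.26]]
far [[-23.47  70.82]
 [ 22.93  69.86]]
pad [[-24.09 -20.83]
 [ 22.1  -17.11]]
stop [[-24.83  86.59]
 [ 28.01  82.21]]
```

>>> {"api": "servo_tool", "payload": {"commands": [[3,-3.4,0,0],[3,-3.4,0,0],[0.05,0,1.5,0],[0,0,2,0],[0,0,0,0]]}}

```text
t: 11.17
position: [524.8, -66.1, 105.9]
eef_rot: [-0.231, 0.973, 0.001, -0.003]
force: [-1.3, -0.1, -1.0]
width: 39.9
finger_force: 0.0
```

```bash
python3 go.py 525 -73 46 117.2; python3 -c "
from h import *
im=snap('scene','s5');t=cv2.resize(im[150:270,260:400,::-1],(700,600),interpolation=cv2.INTER_CUBIC); cv2.imwrite('pics/s5c.png',t)"
```

```text
t 11.17 pos [524.8 -66.1 105.9] tool y at 116.7 w 39.9 tilt [-0.007  0.001 -1.   ]
shift now(cm) [ 0.26 -0.66  5.99] spin -0.5 -0.5436920636384741
shift after spin 0.26 -0.65 5.99
```

View pics/s5c.png

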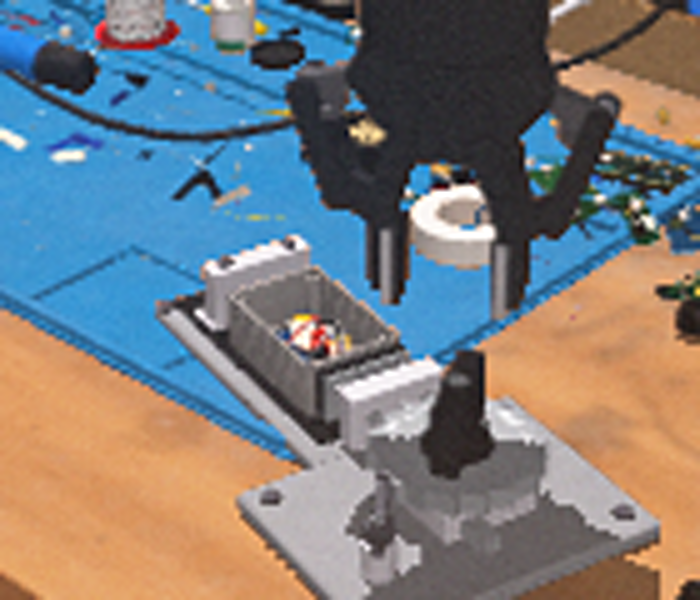

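The open fingers are above the knob, which stands at crop (460,410). I'm moving in the remaining shift and going down.

>>> {"api": "servo_tool", "payload": {"commands": [[0.25,-0.65,0,0.5],[0,0,0,0],[0,0,0,0]]}}

```text
t: 11.47
position: [528.6, -72.7, 112.0]
eef_rot: [-0.229, 0.974, -0.0, 0.001]
force: [0.5, 0.6, 0.7]
width: 39.8
finger_force: 0.0
```

```bash
python3 go.py 525 -73 46 117.2
```

```text
t 11.47 pos [528.6 -72.7 112. ] tool y at 116.4 w 39.8 tilt [ 0.002 -0.    -1.   ]
shift now(cm) [0.34 0.14 6.6 ] spin -0.8 -0.7814366846253336
shift after spin 0.34 0.14 6.6
```

>>> {"api": "servo_tool", "payload": {"commands": [[0.3,0.15,1.5,-0.8],[0,0,1.7,0],[0,0,1.7,0],[0,0,1.2,0],[0,0,0.4,0]]}}

```text
t: 11.88
position: [523.7, -72.1, 44.0]
eef_rot: [-0.236, 0.972, 0.001, -0.001]
force: [-0.1, 0.2, -0.5]
width: 39.9
finger_force: 0.0
```

>>> {"api": "servo_tool", "payload": {"commands": [[0,0,0,0],[0,0,0,0],[0,0,0,0],[0,0,0,0]], "jaw": 0.5, "grip_force": 40}}

```text
t: 12.22
position: [525.2, -72.7, 46.9]
eef_rot: [-0.236, 0.972, -0.0, 0.001]
force: [0.3, 0.5, 0.3]
width: 13.1
finger_force: 41.8
```

>>> {"api": "servo_tool", "payload": {"commands": [[0,0,0,0],[0,0,0,0],[0,0,0,0]]}}

```text
t: 12.47
position: [525.2, -72.7, 46.9]
eef_rot: [-0.236, 0.972, -0.0, 0.001]
force: [0.2, -0.9, 4.1]
width: 13.6
finger_force: 42.3
```

```bash
cat > st.py <<'E'
from h import *
o=bot.get_obs(); M=R.from_quat(o['eef_rot']).as_matrix()
print('t',round(o['t'],2),'pos',o['position'].round(1),'ang',round(np.degrees(np.arctan2(M[1,1],M[0,1])),2),'F',o['force'].round(1),'T',o['ft_torque'].round(3),'e6',o['effort'][5].round(3),'w',round(o['width'],1),round(o['finger_force'],1),'q6',o['q'][5].round(4))
E
python3 st.py
```

```text
t 12.47 pos [525.2 -72.7  46.9] ang 117.25 F [ 0.2 -0.9  4.1] T [ 0.077  0.016 -0.056] e6 -0.039 w 13.6 42.3 q6 -2.2482
```

>>> {"api": "servo_tool", "payload": {"commands": [[0,0,0,5],[0,0,0,0]]}}

```text
t: 12.63
position: [525.2, -72.7, 46.9]
eef_rot: [-0.192, 0.981, -0.0, 0.001]
force: [0.1, -1.5, 4.7]
width: 13.3
finger_force: 42.5
```

```bash
python3 st.py
```

```text
t 12.63 pos [525.2 -72.7  46.9] ang 112.08 F [ 0.1 -1.5  4.7] T [-0.002 -0.03  -0.027] e6 0.953 w 13.3 42.5 q6 -2.1579
```

>>> {"api": "servo_tool", "payload": {"commands": [[0,0,0,5],[0,0,0,0]]}}

```text
t: 12.8
position: [525.2, -72.8, 46.9]
eef_rot: [-0.149, 0.989, -0.0, 0.001]
force: [0.4, -0.5, 5.5]
width: 13.4
finger_force: 42.7
```

```bash
python3 st.py
```

```text
t 12.8 pos [525.2 -72.8  46.9] ang 107.19 F [ 0.4 -0.5  5.5] T [-0.133  0.038 -0.059] e6 1.027 w 13.4 42.7 q6 -2.0726
```

>>> {"api": "servo_tool", "payload": {"commands": [[0,0,0,5],[0,0,0,0]]}}

```text
t: 12.97
position: [525.2, -72.9, 46.9]
eef_rot: [-0.106, 0.994, -0.0, 0.001]
force: [0.6, -2.1, 5.7]
width: 13.2
finger_force: 42.7
```

```bash
python3 st.py
```

```text
t 12.97 pos [525.2 -72.9  46.9] ang 102.22 F [ 0.6 -2.1  5.7] T [-0.22   0.032  0.006] e6 0.934 w 13.2 42.7 q6 -1.9858
```

>>> {"api": "servo_tool", "payload": {"commands": [[0,0,0,5],[0,0,0,0]]}}

```text
t: 13.13
position: [525.3, -72.9, 46.9]
eef_rot: [-0.063, 0.998, -0.0, 0.001]
force: [1.6, -1.4, 5.0]
width: 13.3
finger_force: 42.7
```

```bash
python3 st.py
```

```text
t 13.13 pos [525.3 -72.9  46.9] ang 97.21 F [ 1.6 -1.4  5. ] T [-0.123 -0.029 -0.079] e6 0.904 w 13.3 42.7 q6 -1.8985
```

>>> {"api": "servo_tool", "payload": {"commands": [[0,0,0,5],[0,0,0,0]]}}

```text
t: 13.3
position: [525.3, -73.0, 46.9]
eef_rot: [-0.019, 1.0, -0.0, 0.001]
force: [-0.0, -1.5, 5.3]
width: 13.1
finger_force: 42.7
```

```bash
python3 st.py
```

```text
t 13.3 pos [525.3 -73.   46.9] ang 92.21 F [-0.  -1.5  5.3] T [-0.182 -0.069  0.011] e6 0.927 w 13.1 42.7 q6 -1.8113
```

>>> {"api": "servo_tool", "payload": {"commands": [[0,0,0,5],[0,0,0,0]]}}

```text
t: 13.47
position: [525.2, -73.0, 46.9]
eef_rot: [0.024, 1.0, -0.001, 0.001]
force: [1.5, -2.3, 4.8]
width: 13.0
finger_force: 42.7
```

```bash
python3 st.py
```

```text
t 13.47 pos [525.2 -73.   46.9] ang 87.21 F [ 1.5 -2.3  4.8] T [-0.186 -0.066  0.015] e6 0.93 w 13.0 42.7 q6 -1.724
```

>>> {"api": "servo_tool", "payload": {"commands": [[0,0,0,5],[0,0,0,0]]}}

```text
t: 13.63
position: [525.3, -73.1, 46.9]
eef_rot: [0.068, 0.998, -0.001, 0.001]
force: [0.8, -2.4, 5.3]
width: 13.0
finger_force: 42.6
```

```bash
python3 st.py
```

```text
t 13.63 pos [525.3 -73.1  46.9] ang 82.21 F [ 0.8 -2.4  5.3] T [-0.296 -0.07   0.001] e6 0.933 w 13.0 42.6 q6 -1.6368
```

>>> {"api": "servo_tool", "payload": {"commands": [[0,0,0,5],[0,0,0,0]]}}

```text
t: 13.8
position: [525.3, -73.2, 46.9]
eef_rot: [0.111, 0.994, -0.001, 0.001]
force: [0.9, -1.9, 4.8]
width: 13.3
finger_force: 42.7
```

```bash
python3 st.py
```

```text
t 13.8 pos [525.3 -73.2  46.9] ang 77.21 F [ 0.9 -1.9  4.8] T [-0.248 -0.059 -0.066] e6 0.908 w 13.3 42.7 q6 -1.5495
```

>>> {"api": "servo_tool", "payload": {"commands": [[0,0,0,5],[0,0,0,0]]}}

```text
t: 13.97
position: [525.2, -73.2, 46.9]
eef_rot: [0.155, 0.988, -0.001, 0.001]
force: [-0.4, -2.4, 6.1]
width: 13.3
finger_force: 42.6
```

```bash
python3 st.py
```

```text
t 13.97 pos [525.2 -73.2  46.9] ang 72.2 F [-0.4 -2.4  6.1] T [-0.309 -0.047 -0.081] e6 0.927 w 13.3 42.6 q6 -1.4622
```

>>> {"api": "servo_tool", "payload": {"commands": [[0,0,0,5],[0,0,0,0]]}}

```text
t: 14.13
position: [525.2, -73.3, 46.9]
eef_rot: [0.198, 0.98, -0.001, 0.001]
force: [0.3, -2.0, 5.2]
width: 13.4
finger_force: 42.7
```

```bash
python3 st.py
```

```text
t 14.13 pos [525.2 -73.3  46.9] ang 67.2 F [ 0.3 -2.   5.2] T [-0.388 -0.061 -0.055] e6 0.93 w 13.4 42.7 q6 -1.375
```

>>> {"api": "servo_tool", "payload": {"commands": [[0,0,0,5],[0,0,0,0]]}}

```text
t: 14.3
position: [525.2, -73.3, 46.9]
eef_rot: [0.24, 0.971, -0.001, 0.001]
force: [0.8, -2.1, 6.0]
width: 13.4
finger_force: 42.7
```

```bash
python3 st.py
```

```text
t 14.3 pos [525.2 -73.3  46.9] ang 62.2 F [ 0.8 -2.1  6. ] T [-0.37  -0.012 -0.026] e6 0.933 w 13.4 42.7 q6 -1.2877
```

>>> {"api": "servo_tool", "payload": {"commands": [[0,0,0,5],[0,0,0,0]]}}

```text
t: 14.47
position: [525.2, -73.4, 46.9]
eef_rot: [0.282, 0.959, -0.001, 0.001]
force: [0.3, -3.3, 5.4]
width: 13.4
finger_force: 42.7
```

```bash
python3 st.py; python3 -c "
from h import *
im=snap('scene','s6');t=cv2.resize(im[170:270,260:400,::-1],(700,500),interpolation=cv2.INTER_CUBIC); cv2.imwrite('pics/s6c.png',t)"
```

```text
t 14.47 pos [525.2 -73.4  46.9] ang 57.2 F [ 0.3 -3.3  5.4] T [-0.377 -0.012 -0.093] e6 0.912 w 13.4 42.7 q6 -1.2004
```

>>> {"api": "servo_tool", "payload": {"commands": [[0,0,0,5],[0,0,0,0]]}}

```text
t: 14.68
position: [525.1, -73.4, 46.9]
eef_rot: [0.324, 0.946, -0.001, 0.001]
force: [-0.1, -2.8, 5.2]
width: 13.3
finger_force: 42.7
```

```bash
python3 st.py
```

```text
t 14.68 pos [525.1 -73.4  46.9] ang 52.21 F [-0.1 -2.8  5.2] T [-0.437  0.01   0.014] e6 0.985 w 13.3 42.7 q6 -1.1133
```

>>> {"api": "servo_tool", "payload": {"commands": [[0,0,0,5],[0,0,0,0]]}}

```text
t: 14.85
position: [525.1, -73.5, 46.9]
eef_rot: [0.365, 0.931, -0.001, 0.001]
force: [-0.0, -4.3, 5.7]
width: 13.2
finger_force: 42.7
```

```bash
python3 st.py
```

```text
t 14.85 pos [525.1 -73.5  46.9] ang 47.21 F [-0.  -4.3  5.7] T [-0.477  0.064  0.059] e6 1.015 w 13.2 42.7 q6 -1.026
```

>>> {"api": "servo_tool", "payload": {"commands": [[0,0,0,5],[0,0,0,0]]}}

```text
t: 15.02
position: [525.1, -73.5, 46.9]
eef_rot: [0.405, 0.914, -0.001, 0.001]
force: [-1.0, -3.6, 5.8]
width: 13.2
finger_force: 42.7
```

```bash
python3 st.py
```

```text
t 15.02 pos [525.1 -73.5  46.9] ang 42.21 F [-1.  -3.6  5.8] T [-0.506  0.044  0.085] e6 1.037 w 13.2 42.7 q6 -0.9388
```

>>> {"api": "servo_tool", "payload": {"commands": [[0,0,0,5],[0,0,0,0]]}}

```text
t: 15.18
position: [525.0, -73.6, 46.9]
eef_rot: [0.445, 0.896, -0.001, 0.001]
force: [-0.1, -3.2, 5.5]
width: 13.0
finger_force: 42.7
```

```bash
python3 st.py
```

```text
t 15.18 pos [525.  -73.6  46.9] ang 37.2 F [-0.1 -3.2  5.5] T [-0.552  0.074  0.022] e6 1.016 w 13.0 42.7 q6 -0.8515
```

>>> {"api": "servo_tool", "payload": {"commands": [[0,0,0,5],[0,0,0,0]]}}

```text
t: 15.35
position: [525.0, -73.6, 46.9]
eef_rot: [0.483, 0.876, -0.001, 0.001]
force: [-0.2, -3.1, 6.3]
width: 13.5
finger_force: 42.7
```

```bash
python3 st.py
```

```text
t 15.35 pos [525.  -73.6  46.9] ang 32.21 F [-0.2 -3.1  6.3] T [-0.542  0.115  0.082] e6 1.071 w 13.5 42.7 q6 -0.7643
```

>>> {"api": "servo_tool", "payload": {"commands": [[0,0,0,5],[0,0,0,0]]}}

```text
t: 15.52
position: [524.9, -73.7, 46.9]
eef_rot: [0.521, 0.854, -0.001, 0.001]
force: [-1.5, -4.1, 6.1]
width: 13.3
finger_force: 42.7
```

```bash
python3 st.py
```

```text
t 15.52 pos [524.9 -73.7  46.9] ang 27.21 F [-1.5 -4.1  6.1] T [-0.582  0.136  0.095] e6 1.093 w 13.3 42.7 q6 -0.6771
```

>>> {"api": "servo_tool", "payload": {"commands": [[0,0,0,5],[0,0,0,0]]}}

```text
t: 15.68
position: [524.9, -73.7, 46.9]
eef_rot: [0.558, 0.83, -0.001, 0.001]
force: [-0.4, -3.4, 5.9]
width: 13.3
finger_force: 42.8
```

```bash
python3 st.py
```

```text
t 15.68 pos [524.9 -73.7  46.9] ang 22.21 F [-0.4 -3.4  5.9] T [-0.556  0.249  0.139] e6 1.116 w 13.3 42.8 q6 -0.5899
```

>>> {"api": "servo_tool", "payload": {"commands": [[0,0,0,5],[0,0,0,0]]}}

```text
t: 15.85
position: [524.8, -73.7, 46.9]
eef_rot: [0.593, 0.805, -0.001, 0.001]
force: [-1.2, -3.3, 5.7]
width: 13.2
finger_force: 42.8
```

```bash
python3 st.py
```

```text
t 15.85 pos [524.8 -73.7  46.9] ang 17.21 F [-1.2 -3.3  5.7] T [-0.636  0.213  0.1  ] e6 1.078 w 13.2 42.8 q6 -0.5026
```

>>> {"api": "servo_tool", "payload": {"commands": [[0,0,0,1.5],[0,0,0,0],[0,0,0,0]]}}

```text
t: 16.1
position: [524.8, -73.7, 46.9]
eef_rot: [0.602, 0.798, -0.001, 0.001]
force: [-1.4, -3.9, 6.1]
width: 13.0
finger_force: 42.8
```

```bash
python3 st.py; python3 -c "
from h import *
im=snap('scene','s6');t=cv2.resize(im[170:270,260:400,::-1],(700,500),interpolation=cv2.INTER_CUBIC); cv2.imwrite('pics/s6c.png',t)"
```

```text
t 16.1 pos [524.8 -73.7  46.9] ang 15.94 F [-1.4 -3.9  6.1] T [-0.61   0.248  0.202] e6 0.227 w 13.0 42.8 q6 -0.4805
```

View pics/s6c.png

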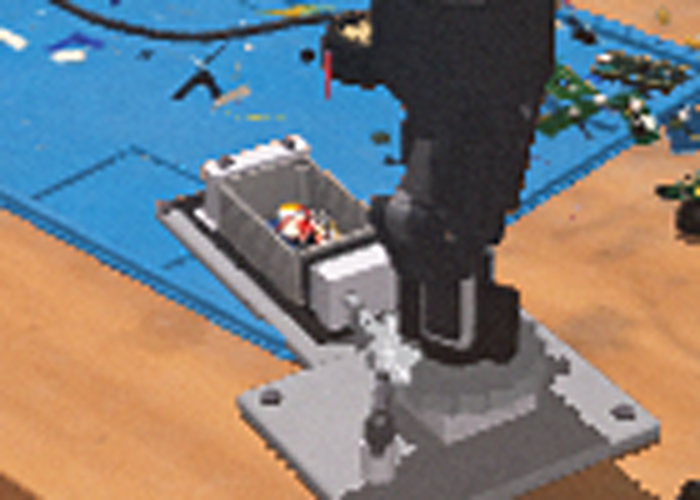

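The box now sits against the stop (crop 255,180) with the pad pressing on it (crop 345,280). Torque shows it was trapped at about 64°, so the second tooth after that is at 100°, and I see the pawl drop there. A small overrun, then I release.

>>> {"api": "servo_tool", "payload": {"commands": [[0,0,0,1],[0,0,0,0],[0,0,0,0]]}}

```text
t: 16.4
position: [524.8, -73.7, 46.9]
eef_rot: [0.609, 0.793, -0.001, 0.001]
force: [-1.3, -4.2, 5.9]
width: 13.1
finger_force: 42.8
```

```bash
python3 st.py
```

```text
t 16.4 pos [524.8 -73.7  46.9] ang 14.95 F [-1.3 -4.2  5.9] T [-0.623  0.296  0.2  ] e6 0.223 w 13.1 42.8 q6 -0.4631
```

>>> {"api": "servo_tool", "payload": {"commands": [[0,0,0,0],[0,0,0,0],[0,0,0,0],[0,0,0,0]], "jaw": 4.0}}

```text
t: 16.73
position: [524.2, -72.3, 45.2]
eef_rot: [0.61, 0.792, -0.0, -0.001]
force: [0.1, 0.1, -0.2]
width: 39.9
finger_force: 0.0
```

>>> {"api": "servo_tool", "payload": {"commands": [[0,0,-1,0],[0,0,-1.5,0],[0,0,-2,0],[0,0,-2,0],[0,0,-2,0]]}}

```text
t: 17.15
position: [524.4, -72.4, 132.3]
eef_rot: [0.61, 0.792, 0.0, -0.0]
force: [0.2, 0.3, -0.7]
width: 40.0
finger_force: 0.0
```

>>> {"api": "servo_tool", "payload": {"commands": [[0,0,-3,0],[0,0,-3,0],[0,0,-3,0],[0,0,0,0],[0,0,0,0]]}}

```text
t: 17.57
position: [525.4, -72.6, 224.1]
eef_rot: [0.61, 0.792, 0.001, 0.002]
force: [-0.7, -0.1, -0.2]
width: 39.7
finger_force: 0.0
```

```bash
python3 st.py; python3 - <<'E'
from h import *
im=snap('scene','s7'); im2=snap('top','t7')
for c in('scene','top'):
  for l in('knob_grip','small_box'):
    for d in bot.silhouettes(c,l)[:1]:
        print(c,l,d['p'],d['mask'].sum())
# knob bar direction in scene/box diff vs while gripped
a=cv2.imread('pics/s6.png').astype(int); b=im[:,:,::-1].astype(int)
D=np.abs(a-b).sum(2)[195:245,296:340]; print('changed px in box/pad area',(D>60).sum(),D.size)
E
```

```text
t 17.57 pos [525.4 -72.6 224.1] ang 14.79 F [-0.7 -0.1 -0.2] T [ 0.02  -0.055 -0.013] e6 0.0 w 39.7 0.0 q6 -0.4596
scene knob_grip 0.57 782
scene small_box 0.66 539
top knob_grip 0.63 187
top small_box 0.76 552
changed px in box/pad area 103 2200
```

```bash
python3 - <<'E'
from h import *
a=cv2.imread('pics/s6.png',0).astype(np.float32); b=cv2.imread('pics/s7.png',0).astype(np.float32); c=cv2.imread('pics/s4.png',0).astype(np.float32)
for n,(y0,y1,x0,x1) in {'carriage':(216,238,318,338),'box':(196,235,300,335)}.items():
    t=a[y0:y1,x0:x1]
    for m,im in(('s7',b),('s4',c)):
        r=cv2.matchTemplate(cv2.resize(im[y0-8:y1+8,x0-8:x1+8],None,fx=5,fy=5,interpolation=cv2.INTER_CUBIC),cv2.resize(t,None,fx=5,fy=5,interpolation=cv2.INTER_CUBIC),cv2.TM_CCOEFF_NORMED)
        _,v,_,p=cv2.minMaxLoc(r); print(n,m,round(v,3),p[0]/5-8,p[1]/5-8)
# bar direction in scene (plane z=72 dark px near hub)
im=cv2.imread('pics/s7.png'); d=bot.silhouettes('scene','knob_grip')[0]['mask']
dark=(im.max(2)<70)&d; ys,xs=np.nonzero(dark); print(len(xs),xs.min(),xs.max(),ys.min(),ys.max())
for ang in (-53,-73,-93):
    u=np.array([np.cos(np.radians(ang)),np.sin(np.radians(ang))]); best=0
    P=[]
    for s in(-27,27):
        for t in(-7,7):
            for z in(38,72): P.append([525+s*u[0]-t*u[1],-73+s*u[1]+t*u[0],z])
    m=np.zeros((400,640),np.uint8); cv2.fillConvexPoly(m,cv2.convexHull(np.round(w2px('scene',P)).astype(np.int32)),1)
    for dx in range(-4,5):
        for dy in range(-4,5):
            q=np.roll(m,(dy,dx),(0,1))>0; best=max(best,(q&dark).sum()/(q|dark).sum())
    print(ang,round(best,3))
E
```

```text
carriage s7 0.955 0.0 0.0
carriage s4 0.593 2.5999999999999996 2.8000000000000007
box s7 0.99 0.0 0.0
box s4 0.59 2.5999999999999996 2.4000000000000004
369 340 363 223 242
-53 0.757
-73 0.784
-93 0.813
```

```bash
python3 -c "
from bench import bot
print(bot.close_job())"
```

```text
the job is handed in; nothing more can be done
None
```

I handed the job in; the judge returned no verdict. The small box stands on the bed against the back stop. The wheel is on the second tooth after trapping, and from the knob torque I estimate about 17 N of pad force. After I let go of the knob, the camera showed no movement of the box or carriage.

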